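Load the return spring to the red mark on the snap-button tester

ROBOT

A 6-joint arm with a two-finger parallel gripper is mounted at the origin on the work surface. World frame = base frame: x ahead of the robot, y to its left, z up, the work surface at z = 0. Lengths are in mm, angles in degrees, forces in N, time in s.
With the tool pointing down it reaches from about 300 to 875 mm from the base axis. Payload 4.2 kg.
Tool frame: the origin (TCP) lies at the very end of the fingers, on their centre line; the grasp point (between the pads) lies 19 mm behind it (manip.hold_point_z is the distance from the TCP to the grasp point, in mm); x points along the fingers, y is the direction in which the jaws open and shut, and the axes are right-handed (so a half turn about x gives the same grasp; the last joint's range is limited). The gripper opens to 85 mm and grips with 20 to 120 N. Pads are 22 mm wide; open, the fingers measure 114 mm over their backs; the gripper's body (76 mm by 85 mm) begins 54 mm behind the grasp point. The pads swing forward as they close: fully open they stand 13 mm farther back than shut.
Start: joints at [-69.442, 18.312, 89.639, -0, 72.044, -1.146], TCP at [212.642, -534.252, 231.338] pointing down, gripper open.
Joint ranges: [-177.97, 177.97], [-48.28, 115.42], [12.27, 149.76], [-77.06, 257.06], [2.81, 150.46], [-146.56, 146.56]. Speed limits (degrees/s): [147.25, 147.25, 180, 180, 180, 180].

INTERFACE

Orientations are given as [roll, pitch, yaw] about the fixed x, y, z axes, in that order (R = Rz(yaw) Ry(pitch) Rx(roll)).
In Python, from plant import manip gives the robot as it stands.
- The arm moves only by the tool step_arm, never from a script. Its argument "steps" is one flat list of numbers, 7 for each row, row after row: the shift along the tool's x, y, z in m, then the turn, a rotation vector about the tool's x, y, z in rad, then the closure, from -1 (fully open) to 1 (shut). A call has 1 to 20 rows; each row is the pose to reach, as a shift and turn from the pose measured when the call began, along the tool's axes at that moment; what a row does not reach only later rows make up. A row lasts 1/8 s, in which the tool goes at most 62.5 mm and 10.7 degrees, less where a joint would pass 70% of its speed; a pose out of reach is approached as far as the arm can. A call with a gripper value outside its range is refused whole. The fingers move at their own pace and stop on an object; "squeeze" is the grip in N (left out, the last holds). Time passes only in rows, so rows that repeat a pose let the fingers close. It gives the time, the measured TCP pose, the force and the opening at its end, in the units of the state.
- manip.read_state(): the state, without advancing time (a new reading comes with each control period).
- manip.camera(name): name is "side" or "top" or "wrist"; returns a dict with "color" (420x560x3 uint8, red, green, blue), "fx", "fy", "cx", "cy" (pixels), "T" (4x4, takes a point from camera to world coordinates). Camera axes: x right, y down, z forward; pixel columns grow to the right and rows downward; lengths in mm; the calibration is good to about 2 mm. A picture is of the moment at which its call begins. There is no depth.
- manip.close_job(): hands the job in, once; it reports no verdict.
Trained networks look in a picture, given as the dict that the camera call returned (one of the last four; its "shot" number tells which), for a name from the list of things; names that differ only in an ending like _2 or _b are one class to them, and where a whole thing is asked for, a point or a joint stands for the part that bears it (a point fixed in the world has none). Each returns a list of dicts, best first, with "score" (0 to 1); they miss things now and then, are a little off and sometimes report something else, mostly with a low value. They report only what shows in the picture. A call takes as long as a camera call. They do not tell look-alikes from the thing itself.
- manip.search_frame(picture, name): "xyz" ([x, y, z] in mm, in the coordinates of the camera as it stood for that picture, good to about 4 mm: the middle of the surface that is visible of it).
The state is a dict: "time": time; "joint_positions": joint angles; "qvel": joint speeds; "joint_efforts": joint torques, N m; "tool_pos": TCP position; "orientation": TCP orientation; "wrist_force": force on the tool from outside, world axes, zero at the start; "torque": the same for the moment, N m; "opening": finger opening in mm.
Only numpy, scipy, OpenCV 4.12 (cv2) and the standard library are available. Lean on these libraries where they do the work, as an engineer would, in place of code of your own. Each camera call takes 0.05 s, during which the arm holds its last target. There are 200 camera calls.

TASK

On the spring tester beside the laser cutter, load the spring until the sleeve's yellow pointer stands level with the red reference tab and the red snap button has popped fully out through the hole there: press the button in, push the sleeve towards the spring, and repeat if another hole comes first. A wooden block stands in the crosshead's way beside the spring; take it out first and leave it on the bench, not touching the tester. Do not shove or knock over the other things.

Things in the scene. Friction and masses are not known exactly. Their poses are not given: they have to be found in the camera images.
- tester: Blue bench spring tester, fixed. Origin: on the bench straight below the snap button; x axis along the tube, in the direction that squeezes the spring; z up. In its frame: clamp post x -205 to -165 mm, 66 high; base strip 60 wide, 8 thick; scale bar beside the sleeve, y 38 to 54, x -120 to 12, top at 44 (56 with tabs). The 30 mm coil spring, axis 30 above the bench, runs from crosshead to anvil.
- sleeve (a joint): Travel q of the aluminium sleeve along the tester's x, m. Starts latched at 0; latches again at 0.050 and 0.100 (rests 1 to 2 mm short of these: play, spring). Locked unless the button is about flush; let go between holes, it springs back. Push: spring 3 N at 0 to 7 N at 0.100, 1 N friction, and 5 to 10 N to drive the button's dome under the hole's edge.
- snap (a joint): How far the red snap button is pressed in, m: 0 fully out, 0.009 flush with the sleeve's top, 0.011 while it rides under the sleeve, limit 0.014. It springs out by itself at a hole. 3 N when out, 5 N flush. It stays above the tester's origin: only the sleeve moves along the tube.
- button_top (a point): Top of the snap button's round dome (18 mm diameter), 59 mm above the bench when out, straight above the tester's origin.
- pointer (a point): Tip of the yellow pointer on the sleeve's side, 46 mm above the bench, at x = q-100 mm, y = 37 mm in the tester's frame.
- rib (a point): On the sleeve's centre line, where the black push rib rises from its flat top, 50 mm above the bench: the rib's -x face, 12 mm past the first hole (tester x = q + 12 mm). Ribs are 6 mm thick, 32 wide, 14 high; one like it on the +x side of each of the 20 mm holes, 50 mm apart (ribs at q+12, q-38, q-88). A shut fingertip on the button against its rib can press it flush, then push the rib to +x.
- sleeve_end (a point): Middle of the far (+x) face of the sleeve's grey crosshead bar, 30 mm above the bench, at tester x = q + 37 mm. The bar is 12 mm thick, 170 wide (y -85 to 85), 14 to 46 above the bench. The sleeve behind it is 40 mm square, 147 long, its top 50 above the bench, over the steel inner tube.
- anvil (a point): Middle of the near (-x) face of the fixed blue anvil wall, 30 mm above the bench, at tester x = 207 mm. The wall is 15 mm thick, y -85 to 85, 46 high.
- red_tab: Red reference tab 12 x 16 x 12 mm fixed on the scale bar, at tester x = -50 mm or 0 mm (y 46 mm): the pointer is level with it when the sleeve is at 0.050 or 0.100. Origin: centre of its underside; axes as the tester's.
- white_tab: White tab of the same size, at the other place. Not the mark to use.
- block: Loose wooden block 150 x 32 x 40 mm (long along its x, 40 high), about 0.13 kg, standing on the bench between crosshead and anvil on one side of the spring, centre 65 mm from the tube's axis. Origin: centre of its underside. It stops the sleeve short of the next hole.
- tile: Loose green plastic sample, 90 x 40 x 5 mm, flat on the bench on the other side of the spring; the crosshead passes over it. Origin: centre of its underside. Leave alone.
- bottle: Blue bottle, 56 mm diameter, 175 mm high, standing beside the sleeve on one side, free. Origin: centre of its underside.
- tape_roll: Yellow roll, ring 90 mm outside, 60 mm inside, 25 mm high, on the bench beside the sleeve on the other side. Origin: centre of its underside.
- mug: White mug, 76 mm diameter, 90 mm high, near the anvil end. Origin: centre of its underside.
Mind the look-alikes: they are no part of the job. Of the things like the block, leave any that is pink; of the rest the larger one is meant.

How it is judged:
By the outcome, as a careful person would: the job done as asked, in the order asked, and still so for the second after the job is handed in, with the robot touching nothing.
It also fails if it takes over 59 s, if anything falls off the work surface, if the arm or the gripper's body presses on something with over 40 N, if the wrist force passes 120 N, or if a joint passes its speed limit or range.

## Working session

There is one attempt and no reset: what is moved stays moved. The work goes in short steps, Python scripts to look and compute and a tool call to move; the robot and the scene stay as the last step left them, time stands still between calls to the robot, and variables do not carry over. Pictures are saved under pics/ and viewed, about 8 in all and at most 12, crops included, and the job is handed in when it is done.

Besides the shell and the picture viewer there is one more tool, called after "Emit:" as name(argument=value, ...) on one line, values as JSON. step_arm: Moves the arm, as the interface text tells. Its arguments: {"type":"object","properties":{"steps":{"type":"array"},"squeeze":{"type":"number"}},"required":["steps"]}

```bash
ls; mkdir -p pics; cat > h.py <<'E'
from plant import manip
import numpy as np, cv2
def shot(n,f=None):
    p=manip.camera(n)
    if f: cv2.imwrite(f'pics/{f}.png',p['color'][:,:,::-1])
    return p
def find(p,name,k=3):
    T=np.array(p['T'])
    for d in manip.search_frame(p,name)[:k]:
        c=np.array(d['xyz']);w=T[:3,:3]@c+T[:3,3]
        print(name,round(d['score'],2),w.round(0),'px',(p['fx']*c[0]/c[2]+p['cx']).round(),(p['fy']*c[1]/c[2]+p['cy']).round())
def ray(p,u,v,z):
    T=np.array(p['T']);d=T[:3,:3]@[(u-p['cx'])/p['fx'],(v-p['cy'])/p['fy'],1];o=T[:3,3]
    return o+d*(z-o[2])/d[2]
def proj(p,w):
    T=np.array(p['T']);c=T[:3,:3].T@(np.array(w)-T[:3,3]);return np.array([p['fx']*c[0]/c[2]+p['cx'],p['fy']*c[1]/c[2]+p['cy']])
E
python3 - <<'E'
from h import *
a=shot('top','top1');b=shot('side','side1')
cv2.imwrite('pics/both.png',cv2.resize(np.vstack([a['color'],b['color']])[:,:,::-1],(400,600)))
for p in(a,b):
    print(np.array(p['T'])[:3,3])
    for n in['tester','snap','button_top','pointer','rib','sleeve_end','anvil','red_tab','white_tab','block','tile','bottle','tape_roll','mug']: find(p,n)
print(manip.read_state())
E
```

```text
pics
[476.10225331  -5.44818908 992.03502454]
tester 0.79 [608. -73.  42.] px 323.0 216.0
tester 0.57 [641. 221.  42.] px 171.0 199.0
tester 0.37 [726. -90. 120.] px 334.0 145.0
snap 0.56 [609. -88.  54.] px 331.0 214.0
button_top 0.54 [610. -93.  56.] px 334.0 214.0
pointer 0.81 [ 609. -111.   52.] px 343.0 214.0
rib 0.78 [ 608. -110.   49.] px 342.0 215.0
sleeve_end 0.58 [ 608. -113.   47.] px 344.0 215.0
anvil 0.75 [605. -74.  45.] px 324.0 217.0
red_tab 0.59 [ 612. -114.   47.] px 344.0 213.0
white_tab 0.63 [565. -94.  54.] px 335.0 237.0
block 0.84 [810. 230.  38.] px 170.0 117.0
block 0.74 [668.  36.  38.] px 266.0 186.0
block 0.55 [841.  25.  27.] px 272.0 103.0
tile 0.81 [548.  28.   5.] px 271.0 249.0
bottle 0.84 [727. -91. 116.] px 334.0 145.0
tape_roll 0.59 [ 486. -131.   27.] px 353.0 280.0
mug 0.86 [644. 222.  35.] px 171.0 198.0
[ 478.23082592 -490.8579569   494.60159367]
tester 0.85 [ 601. -150.   43.] px 278.0 303.0
tester 0.22 [ 727. -113.   89.] px 346.0 240.0
snap 0.65 [614. -96.  55.] px 273.0 268.0
pointer 0.67 [ 609. -120.   48.] px 276.0 284.0
rib 0.66 [ 605. -
[... 447 characters left out ...]
 186.  60.] px 233.0 171.0
{'time': 1.5, 'joint_positions': array([-6.94422575e+01,  1.83134260e+01,  8.96392276e+01, -1.37509471e-03,
        7.20455302e+01, -1.14652198e+00]), 'qvel': array([-0.07476861, -0.05255709,  0.08707262,  0.04041258, -0.07611353,
        0.03994395]), 'joint_efforts': array([ 1.13950751e-03, -4.15409768e+01, -2.34418738e+01,  1.63030500e-04,
        3.29381428e-04,  3.36992719e-05]), 'tool_pos': array([ 212.63485689, -534.246465  ,  231.32106866]), 'orientation': array([  53.08967561,   89.99776173, -105.20563601]), 'wrist_force': array([-0.61876145,  0.33415232,  0.31093464]), 'torque': array([ 0.03333915, -0.02191885, -0.00378165]), 'opening': 85.81136627505585}
```

View pics/top1.png

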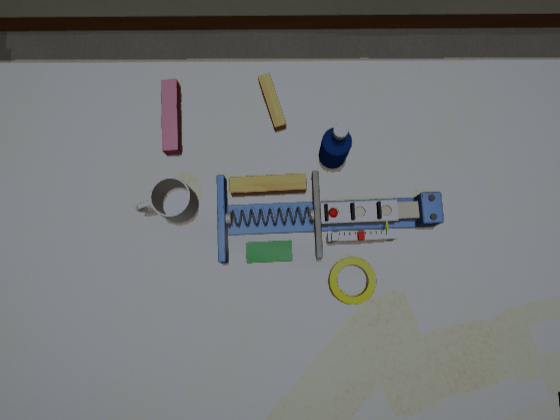

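View pics/side1.png

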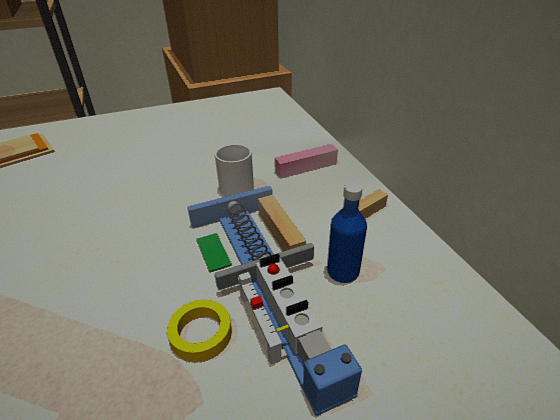

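Top view: the tester runs along world +y (post at px 430,208; button 333,212; anvil 222,218). The red tab (361,236) is between the pointer (387,226) and the white tab (~329,237). Block candidates: pink (170,117), a small wooden one (272,103), and the large wooden one beside the spring (268,185), which is the one I want. Next, a close crop.

```bash
python3 - <<'E'
from h import *
a=shot('top')
c=a['color'][155:275,205:450,::-1]
cv2.imwrite('pics/crop.png',cv2.resize(c,None,fx=3.2,fy=3.2,interpolation=cv2.INTER_CUBIC))
for n,u,v,z in [('button',333,212,59),('anvilmid top',222,218,46),('post',430,208,66),('ptr',387,227,46),('red',361,236,56),('white',329,237,56),('blk L',230,185,40),('blk R',306,183,40)]: print(n,ray(a,u,v,z).round())
hsv=cv2.cvtColor(a['color'],cv2.COLOR_RGB2HSV)
m=(((hsv[...,0]<8)|(hsv[...,0]>172))&(hsv[...,1]>150)).astype('uint8')
n,_,s,ce=cv2.connectedComponentsWithStats(m)
for i in range(1,n):
    if s[i,4]>8: print('red',s[i],ce[i].round(1),ray(a,*ce[i],57).round(1))
m=cv2.inRange(hsv,(12,60,90),(28,255,255))
n,_,s,ce=cv2.connectedComponentsWithStats(m)
for i in range(1,n):
    if s[i,4]>150: print('wood',s[i],ce[i].round(1),ray(a,*ce[i],40).round(1),cv2.minAreaRect(np.argwhere(_==i)[:,::-1].astype('float32')))
print(a['T'])
from scipy.spatial.transform import Rotation as R
o=manip.read_state()['orientation'];print(R.from_euler('xyz',o,degrees=True).as_matrix().round(3))
w=manip.camera('wrist');print(np.array(w['T']).round(2))
E
```

```text
button [613. -91.  59.]
anvilmid top [603. 120.  46.]
post [ 618. -272.   66.]
ptr [ 585. -194.   46.]
red [ 567. -143.   56.]
white [566. -83.  56.]
blk L [669. 107.  40.]
blk R [673. -41.  40.]
red [329 208   8   9  55] [332.6 212.1] [612.6 -90.5  57. ]
red [358 232   6   8  48] [360.5 235.5] [ 568.1 -142.    57. ]
wood [258  74  28  53 620] [271.6 100.1] [843.1  26.   40. ] ((271.5, 100.0), (54.074947357177734, 11.700427055358887), 71.56504821777344)
wood [ 230  174   77   19 1212] [267.6 183. ] [672.9  33.4  40. ] ((267.63671875, 182.91607666015625), (15.97900104522705, 76.10511779785156), 87.0643310546875)
[[-1.96097983e-03 -9.83587709e-01  1.80419992e-01  4.76102253e+02]
 [-9.99958700e-01  3.52981754e-03  8.37482745e-03 -5.44818908e+00]
 [-8.87422699e-03 -1.80396118e-01 -9.83554009e-01  9.92035025e+02]
 [ 0.00000000e+00  0.00000000e+00  0.00000000e+00  1.00000000e+00]]
[[ 0.     0.37  -0.929]
 [-0.    -0.929 -0.37 ]
 [-1.     0.    -0.   ]]
[[ 3.7000e-01 -8.8000e-01 -3.0000e-01  2.8906e+02]
 [-9.3000e-01 -3.5000e-01 -1.2000e-01 -5.0347e+02]
 [ 0.0000e+00  3.2000e-01 -9.5000e-01  3.7364e+02]
 [ 0.0000e+00  0.0000e+00  0.0000e+00  1.0000e+00]]
```

View pics/crop.png

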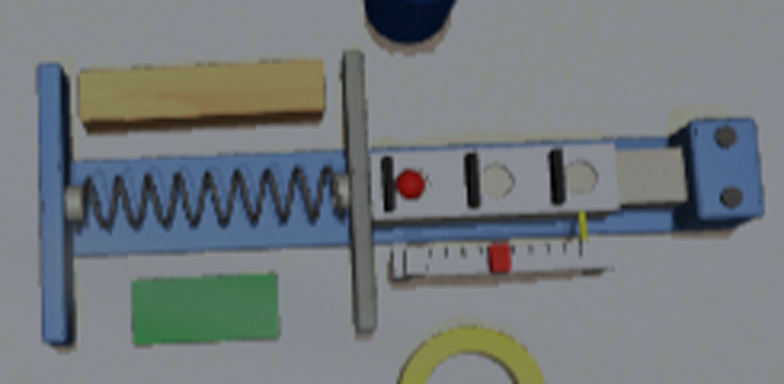

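The crop confirms the large wooden block, top-left beside the spring at crop px (200,92). It is not pink and it is the longer wooden one. The red tab (crop 500,257) lies one hole spacing from the pointer (582,225), so the target is q = 0.050. Moving above the block, with the jaws across it.

Emit:
step_arm(steps=[0.03,-0.357,-0.637,-1.232,0,0,-0.4,0.03,-0.357,-0.637,-1.232,0,0,-0.4,0.03,-0.357,-0.637,-1.232,0,0,-0.4,0.03,-0.357,-0.637,-1.232,0,0,-0.4,0.03,-0.357,-0.637,-1.232,0,0,-0.4,0.03,-0.357,-0.637,-1.232,0,0,-0.4,0.03,-0.357,-0.637,-1.232,0,0,-0.4,0.03,-0.357,-0.637,-1.232,0,0,-0.4,0.03,-0.357,-0.637,-1.232,0,0,-0.4,0.03,-0.357,-0.637,-1.232,0,0,-0.4,0.03,-0.357,-0.637,-1.232,0,0,-0.4,0.03,-0.357,-0.637,-1.232,0,0,-0.4,0.03,-0.357,-0.637,-1.232,0,0,-0.4,0.03,-0.357,-0.637,-1.232,0,0,-0.4,0.03,-0.357,-0.637,-1.232,0,0,-0.4,0.03,-0.357,-0.637,-1.232,0,0,-0.4], squeeze=40)

```text
time: 3.6
tool_pos: [672.1, 31.9, 201.8]
orientation: [67.7, 90.0, -20.1]
wrist_force: [0.2, 0.1, -1.3]
opening: 59.9
```

```bash
python3 - <<'E'
from h import *
from scipy.spatial.transform import Rotation as R
w=shot('wrist','w1')
s=manip.read_state();print(s['time'],s['tool_pos'],s['opening']);print(R.from_euler('xyz',s['orientation'],degrees=True).as_matrix().round(3))
print(np.array(w['T']).round(2))
for n in['block','bottle','snap','tile']: find(w,n)
for q in [(672,33,40),(610,30,30),(687,107,40)]: print(proj(w,q))
E
```

```text
3.65 [672.1469772   32.05461371 201.75075391] 59.83348038446174
[[ 0.     0.999  0.039]
 [-0.     0.039 -0.999]
 [-1.     0.     0.   ]]
[[ 1.0000e+00  4.0000e-02  1.0000e-02  6.6867e+02]
 [ 4.0000e-02 -9.5000e-01 -3.2000e-01  1.1459e+02]
 [ 0.0000e+00  3.2000e-01 -9.5000e-01  3.4409e+02]
 [ 0.0000e+00  0.0000e+00  0.0000e+00  1.0000e+00]]
block 0.94 [847.  32.  35.] px 446.0 192.0
block 0.74 [673.  45.  43.] px 284.0 175.0
block 0.55 [622. -66.  46.] px 234.0 271.0
bottle 0.65 [723. -80.  99.] px 331.0 315.0
snap 0.57 [614. -87.  55.] px 226.0 291.0
tile 0.89 [546.  35.   5.] px 172.0 172.0
[282.44204875 185.74763597]
[224.50076376 183.88475821]
[300.99071048 111.91076329]
```

View pics/w1.png

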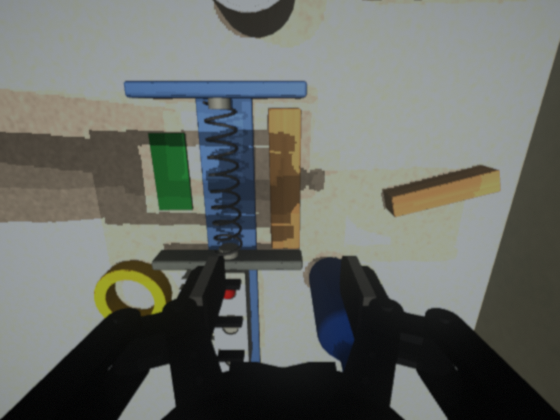

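The wrist view shows the block at (285,180), matching the predicted (282,186). The jaws straddle its width, clear of the spring (220,170). Descending, gripping and lifting.

Emit:
step_arm(steps=[0.09,0.001,0,0,0,0,-0.4,0.15,0.001,0,0,0,0,-0.4,0.188,0.001,0,0,0,0,-0.4,0.188,0.001,0,0,0,0,-0.4,0.188,0.001,0,0,0,0,1,0.188,0.001,0,0,0,0,1,0.188,0.001,0,0,0,0,1,0.188,0.001,0,0,0,0,1,0.188,0.001,0,0,0,0,1,0.188,0.001,0,0,0,0,1,0.17,0.001,0,0,0,0,1,0.13,0.001,0,0,0,0,1,0.09,0.001,0,0,0,0,1,0.09,0.001,0,0,0,0,1], squeeze=40)

```text
time: 5.6
tool_pos: [675.9, 32.8, 116.8]
orientation: [89.1, 89.4, 1.3]
wrist_force: [0.6, 0.0, -1.2]
opening: 31.2
```

Emit:
step_arm(steps=[0,0.04,-0.015,0,0,0,1,0,0.07,-0.028,0,0,0,1,0,0.07,-0.028,0,0,0,1,0.05,0.07,-0.028,0,0,0,1,0.085,0.07,-0.028,0,0,0,1,0.098,0.07,-0.028,0,0,0,1,0.102,0.07,-0.028,0,0,0,1,0.102,0.07,-0.028,0,0,0,1,0.102,0.07,-0.028,0,0,0,1])

```text
time: 6.72
tool_pos: [745.4, 63.3, 17.0]
orientation: [87.8, 89.4, 0.0]
wrist_force: [-3.3, -0.9, 5.3]
opening: 31.1
```

```bash
python3 - <<'E'
from h import *
p=shot('side','s2');find(p,'block')
print(manip.read_state()['wrist_force'],manip.read_state()['tool_pos'])
E
```

```text
block 0.84 [752. 219.  37.] px 282.0 162.0
block 0.7 [868.  26.  26.] px 372.0 201.0
block 0.63 [739.  23.  37.] px 314.0 213.0
[-4.37106583 -0.78515204  5.98676847] [745.40267555  63.27833834  17.05585932]
```

View pics/s2.png

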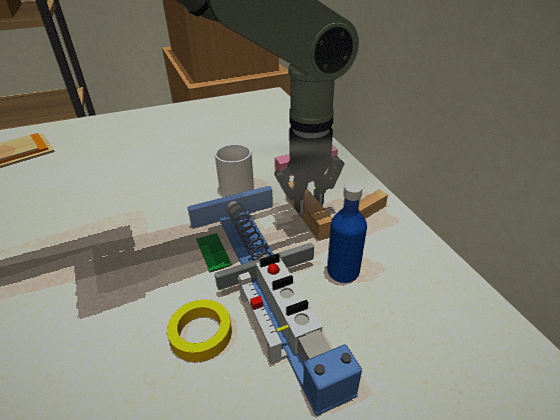

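The block stands on the bench at (315,225), clear of the tester, bottle and small block. Releasing it, rising, and moving to hover near the button with the fingers shut.

Emit:
step_arm(steps=[0,0,0,0,0,0,-0.3,0,0,0,0,0,0,-0.3,0,0,0,0,0,0,-0.3,-0.04,0,0,0,0,0,-0.3,-0.1,0,0,0,0,0,-0.3,-0.15,0,0,0,0,0,-0.3,-0.16,-0.06,0.05,0,0,0,0.5,-0.16,-0.12,0.1,0,0,0,1,-0.16,-0.138,0.118,0,0,0,1,-0.16,-0.138,0.118,0,0,0,1,-0.16,-0.138,0.118,0,0,0,1,-0.16,-0.138,0.118,0,0,0,1])

```text
time: 8.32
tool_pos: [611.8, -59.2, 175.6]
orientation: [88.6, 89.4, 0.9]
wrist_force: [0.2, -0.2, -0.3]
opening: -0.0
```

```bash
python3 - <<'E'
from h import *
from scipy.spatial.transform import Rotation as R
w=shot('wrist','w3');a=shot('top','t3')
s=manip.read_state();print(s['time'],s['tool_pos'],s['opening'],s['wrist_force']);print(R.from_euler('xyz',s['orientation'],degrees=True).as_matrix().round(3))
for p in(w,a):
  find(p,'block');find(p,'snap')
  hsv=cv2.cvtColor(p['color'],cv2.COLOR_RGB2HSV)
  m=(((hsv[...,0]<8)|(hsv[...,0]>172))&(hsv[...,1]>150)).astype('uint8')
  n,_,st,ce=cv2.connectedComponentsWithStats(m)
  for i in range(1,n):
    if st[i,4]>8: print('red',st[i],ce[i].round(1),ray(p,*ce[i],56).round(1))
print('tcp px',proj(w,s['tool_pos']))
E
```

```text
8.425 [611.51980454 -59.18402932 175.43223324] 0.4361771872256313 [-0.20669588  0.28231564 -0.07131593]
[[ 0.01   0.999  0.041]
 [ 0.     0.041 -0.999]
 [-1.     0.01   0.   ]]
block 0.82 [826.  23.  30.] px 517.0 114.0
block 0.59 [739.  58.  39.] px 436.0 67.0
snap 0.65 [613. -91.  55.] px 281.0 231.0
red [275 223  16  13 175] [282.5 228.8] [614.2 -88.6  56. ]
red [229 270  16  11 166] [236.6 275. ] [ 570.7 -139.7   56. ]
block 0.94 [738.  73.  39.] px 248.0 151.0
block 0.73 [842.  24.  28.] px 273.0 103.0
block 0.57 [808. 229.  39.] px 170.0 117.0
snap 0.71 [602. -47.  45.] px 309.0 219.0
red [358 232   6   8  47] [360.6 235.4] [ 568.3 -142.2   56. ]
tcp px [282.19594785 266.24442878]
```

View pics/w3.png

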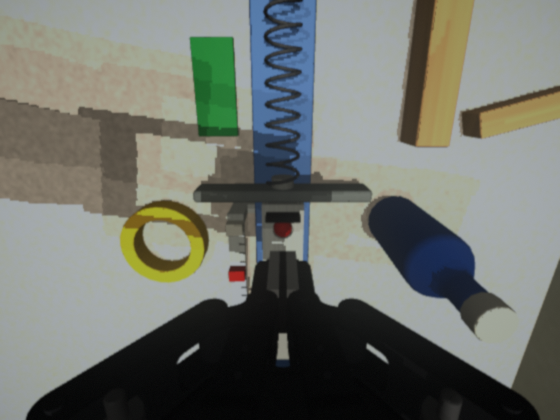

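The wrist view shows the button out at (282,229) with its rib just above it. The red tab is at (237,275), and the block stands free at the upper right. Going down to just above the button.

Emit:
step_arm(steps=[0.03,-0.0005,0.0334,0,0,0,1,0.07,-0.0005,0.0334,0,0,0,1,0.1,-0.0005,0.0334,0,0,0,1,0.108,-0.0005,0.0334,0,0,0,1,0.108,-0.0005,0.0334,0,0,0,1,0.108,-0.0005,0.0334,0,0,0,1])

```text
time: 9.38
tool_pos: [613.9, -93.1, 69.0]
orientation: [85.4, 89.3, -2.3]
wrist_force: [-0.3, 0.3, -0.3]
opening: 0.0
```

```bash
python3 - <<'E'
from h import *
p=shot('side');w=shot('wrist')
c=p['color'][220:350,200:350,::-1];d=w['color'][150:330,180:380,::-1]
cv2.imwrite('pics/c4.png',np.hstack([cv2.resize(c,(450,390),interpolation=2),cv2.resize(d,(345,390)[:2] if 0 else (345,390))]))
s=manip.read_state();print(s['tool_pos'],s['wrist_force'])
E
```

```text
[613.63802005 -93.06161303  68.92342001] [-0.09348618 -0.65623888 -0.02819106]
```

View pics/c4.png

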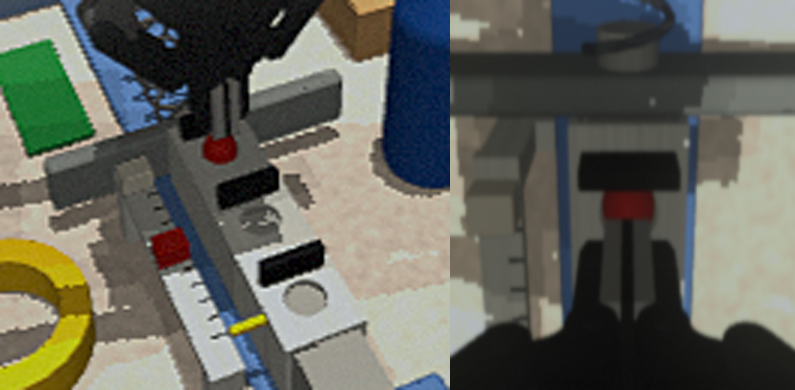

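The fingertip is centred laterally over the red button, behind its rib (crop right, 628,205). Pressing down.

Emit:
step_arm(steps=[0.008,0,-0.001,0,0,0,1,0.013,0,-0.001,0,0,0,1,0.017,0,-0.001,0,0,0,1,0.02,0,-0.001,0,0,0,1,0.02,0,-0.001,0,0,0,1,0.02,0,-0.001,0,0,0,1])

```text
time: 10.22
tool_pos: [614.1, -92.1, 49.0]
orientation: [85.5, 89.3, -2.2]
wrist_force: [0.7, 0.0, 4.1]
opening: 0.2
```

Emit:
step_arm(steps=[0.002,0,-0.002,0,0,0,1,0.002,0,-0.004,0,0,0,1,0.002,0,-0.006,0,0,0,1,0.002,0,-0.008,0,0,0,1,0.002,0,-0.01,0,0,0,1,0.002,0,-0.012,0,0,0,1])

```text
time: 10.98
tool_pos: [614.0, -82.8, 48.5]
orientation: [67.7, 89.1, -19.9]
wrist_force: [-2.2, -8.2, 9.9]
opening: 0.3
```

Emit:
step_arm(steps=[0.0015,0,-0.005,0,0,0,1,0.0015,0,-0.008,0,0,0,1,0.0015,0,-0.011,0,0,0,1,0.001,0,-0.014,0,0,0,1,0.001,0,-0.017,0,0,0,1,0.001,0,-0.02,0,0,0,1])

```text
time: 11.72
tool_pos: [613.4, -65.6, 48.5]
orientation: [54.6, 89.0, -32.9]
wrist_force: [-2.1, -9.6, 7.8]
opening: 0.1
```

```bash
python3 - <<'E'
from h import *
p=shot('side')
cv2.imwrite('pics/c5.png',cv2.resize(p['color'][200:350,190:350,::-1],None,fx=3,fy=3,interpolation=2))
s=manip.read_state();print(s['tool_pos'],s['wrist_force'])
E
```

```text
[613.38221773 -65.06162952  48.4628933 ] [-1.63850129 -5.82973225  9.71067945]
```

View pics/c5.png

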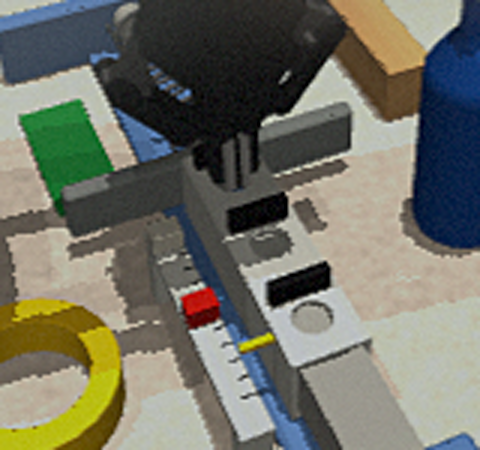

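The sleeve is riding over the button. The pointer (crop 257,343) is about halfway to the red tab. Continuing, slower near the hole.

Emit:
step_arm(steps=[0,0,-0.006,0,0,0,1,0,0,-0.01,0,0,0,1,0,0,-0.013,0,0,0,1,0,0,-0.016,0,0,0,1,0,0,-0.019,0,0,0,1,0,0,-0.021,0,0,0,1,0,0,-0.023,0,0,0,1,0,0,-0.025,0,0,0,1])

```text
time: 12.78
tool_pos: [612.4, -40.9, 48.5]
orientation: [54.1, 88.9, -33.4]
wrist_force: [-0.9, -5.7, 5.3]
opening: 0.1
```

Emit:
step_arm(steps=[0,0,-0.002,0,0,0,1,0,0,-0.003,0,0,0,1,0,0,-0.004,0,0,0,1,0,0,-0.005,0,0,0,1,0,0,-0.006,0,0,0,1,0,0,-0.006,0,0,0,1])

```text
time: 13.52
tool_pos: [612.3, -37.5, 48.6]
orientation: [44.8, 88.8, -42.6]
wrist_force: [-0.0, -11.0, 4.5]
opening: 0.1
```

```bash
python3 - <<'E'
from h import *
p=shot('side')
cv2.imwrite('pics/c6.png',cv2.resize(p['color'][200:350,190:350,::-1],None,fx=3,fy=3,interpolation=2))
s=manip.read_state();print(s['tool_pos'],s['wrist_force'])
E
```

```text
[612.2970552  -37.51201216  48.56117533] [ -0.18839777 -10.3840786    5.03161991]
```

View pics/c6.png

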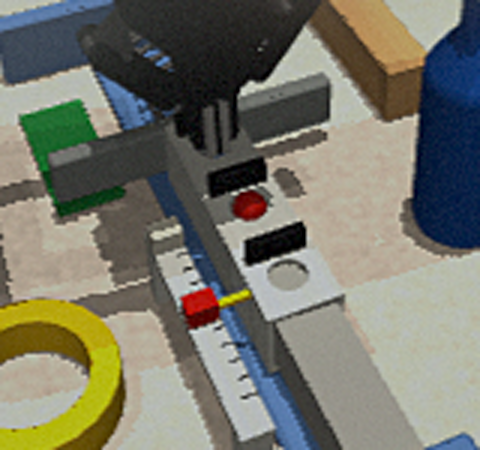

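The button has popped out through the second hole (crop 250,205), and the pointer (235,298) is level with the red tab. Easing off and lifting clear.

Emit:
step_arm(steps=[0,0,0.002,0,0,0,1,-0.002,0,0.004,0,0,0,1,-0.01,0,0.004,0,0,0,1,-0.04,0,0.004,0,0,0,1,-0.09,0,0.004,0,0,0,1,-0.13,0,0.004,0,0,0,1,-0.15,0,0.004,0,0,0,1,-0.15,0,0.004,0,0,0,1])

```text
time: 14.58
tool_pos: [610.9, -38.7, 200.5]
orientation: [51.5, 88.6, -35.9]
wrist_force: [0.3, 0.3, -0.7]
opening: 0.0
```

```bash
python3 - <<'E'
from h import *
p=shot('side')
cv2.imwrite('pics/c7.png',cv2.resize(p['color'][140:350,150:400,::-1],None,fx=2.6,fy=2.6,interpolation=2))
s=manip.read_state();print(s['time'],s['tool_pos'],s['wrist_force'])
find(p,'snap');find(p,'pointer');find(p,'red_tab')
E
```

```text
14.625 [609.97191379 -38.75261766 198.77824082] [ 0.43402334 -0.04989539 -0.21447653]
snap 0.68 [ 601. -145.   40.] px 277.0 301.0
red_tab 0.69 [ 571. -145.   54.] px 257.0 300.0
```

View pics/c7.png

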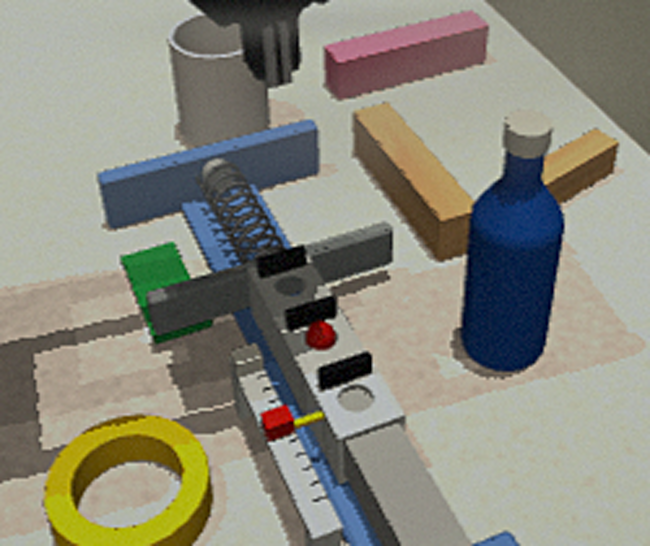

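The button is fully out in the second hole (crop 320,335). The pointer (310,417) is level with the red tab (277,423), the block stands free, and everything else is in place. Handing in.

```bash
python3 -c "
from plant import manip
print(manip.close_job())"
```

```text
the job is handed in; nothing more can be done
None
```

The sleeve is latched at the red tab (q ≈ 50 mm), and I handed the job in at about 14.6 s. I took the wooden block out first and set it on the bench near (745, 63) mm, clear of the tester. Then I pressed the button flush and pushed the rib about 50 mm, until the button popped out in the second hole.

- **Final picture:** with the arm lifted clear, it shows the button out, the yellow pointer level with the red tab and the block standing free. The tile, bottle, tape roll, mug, pink block and small wooden block appear undisturbed.
- **Forces:** wrist force read about 13 N at most at the end of a move.
- **Disagreement:** in the last picture the network found no pointer and placed "snap" at the wrong spot (px 277,301, beside the pointer). I judged the result by eye and from the tool's travel instead.

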